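# Dock the slide tray

### The arm

A 6-joint arm with a two-finger parallel gripper is mounted at the origin on the work surface. World frame = base frame: x ahead of the robot, y to its left, z up, the work surface at z = 0. Lengths are in mm, angles in rad, forces in N, time in s.
With the tool pointing down it reaches from about 325 to 775 mm from the base axis. Payload 5.5 kg.
Tool frame: the origin (TCP) lies at the very end of the fingers, on their centre line; the grasp point (between the pads) lies 19 mm behind it (manip.grip_point_offset is the distance from the TCP to the grasp point, in mm); z points along the fingers, y is the direction in which the jaws open and shut (so a half turn about z gives the same grasp; the last joint's range is limited). The gripper opens to 85 mm and grips with 20 to 120 N. Pads are 22 mm wide; open, the fingers measure 114 mm over their backs; the gripper's body (76 mm by 85 mm) begins 54 mm behind the grasp point. The pads swing forward as they close: fully open they stand 13 mm farther back than shut.
Start: joints at [1.1, 0.091, 1.231, -0, 1.82, -0.057], TCP at [241.261, 549.372, 231.275] pointing down, gripper open.
Joint ranges: [-2.87, 2.87], [-0.86, 2.18], [0.17, 2.46], [-1.51, 4.65], [0.06, 2.69], [-2.65, 2.65]. Speed limits (rad/s): [2.57, 2.57, 3.01, 3.14, 3.14, 3.14].

### API

Orientations are given as [roll, pitch, yaw] about the fixed x, y, z axes, in that order (R = Rz(yaw) Ry(pitch) Rx(roll)).
In Python, from bench import manip gives the robot as it stands.
- The arm moves only by the shell command python3 -m jog 'ROWS' [FORCE]. ROWS is JSON, a list of rows, each an object of numbers: "jaw": the closure, from 0 (fully open) to 1 (shut); "x", "y", "z": the shift along the tool's x, y, z in mm; "wx", "wy", "wz": the turn, a rotation vector about the tool's x, y, z in degrees. In form: [{"jaw": .., "x": .., "y": .., "z": .., "wx": .., "wy": .., "wz": ..}, ...]. A call has 1 to 20 rows; each row shifts and turns the commanded pose from where the row before left it, along the tool's axes as they then stand; what a row does not reach is not made up. A row lasts 1/12 s, in which the tool goes at most 41.7 mm and 7.16 degrees, less where a joint would pass 70% of its speed; a pose out of reach is approached as far as the arm can. A call is refused whole if a number of a shift passes 41.7 or a number of a turn 7.16, either way. A call with a gripper value outside its range is refused whole. The fingers move at their own pace and stop on an object; FORCE is the grip in N (left out, the last holds). Time passes only in rows, so rows that do not move let the fingers close. It gives the time, the measured TCP pose, the force and the opening at its end, in the units of the state.
- manip.state(): the state, without advancing time (a new reading comes with each control period).
- manip.get_image(name): name is "scene" or "top" or "wrist"; returns the picture (384x512x3 uint8, blue, green, red); there is no depth.
- manip.camera_model(name): a dict with "fx", "fy", "cx", "cy" (pixels), "view" (4x4, takes a point from world to camera coordinates). Camera axes: x right, y up, looking along -z (the intrinsics and any distortion apply to the point x, -y, -z); pixel columns grow to the right and rows downward; lengths in mm; the calibration is good to about 2 mm. A picture is of the moment at which its call begins: read the wrist's pose just before it. camera_model takes no time and is no camera call; for the wrist camera it gives the pose at the moment of the call.
- manip.hand_in(): hands the job in, once; it reports no verdict.
The state is a dict: "t": time; "qpos": joint angles; "qvel": joint speeds; "tau": joint torques, N m; "position": TCP position; "orientation": TCP orientation; "wrist_force": force on the tool from outside, world axes, zero at the start; "moment": the same for the moment, N m; "gripper_width": opening from 0.0 (shut) to 1.0 (fully open).
Only numpy, scipy, OpenCV 4.12 (cv2) and the standard library are available. Lean on these libraries where they do the work, as an engineer would, in place of code of your own. Each camera call takes 0.05 s, during which the arm holds its last target.

### The job

Dock the tray of blood-smear slides: keeping it flat on the bench, first push it lengthwise by its tab end until its rounded end sits in the horseshoe cup, and only then swing it about that end, pushing near the tab end, until the tab meets its stop (set differently each time) and the spring catch has snapped back out behind the tab. Push gently - enough to pass the catch, but well under 15 N - do not push on the dock, and leave the other things on the bench alone.

Things in the scene. Friction and masses are not known exactly. Their poses are not given: they have to be found in the camera images.
- dock: Grey dock fixed to the bench (place and heading vary). Origin on the bench at the cup's centre. The horseshoe cup is a wall 16 mm high, inner radius 46.5 mm, from direction -x-y (228 deg) through -y to nearly +x; open towards +y and -x+y. A rail 16 mm high, face at x = +45.5 mm, runs along +y. The stop and catch stand at y = 212 to 305, x = -115 to +61 mm, 30 mm high at most.
- cup_centre (a point): Centre of the cup, 9 mm above the bench (axes as the dock): where the tray's rounded end must be centred.
- base_end (a point): Point of the dock at y = +235 mm on its y axis, 9 mm above the bench, for its heading (axes as the dock). The stop is clamped at a setting that is NOT measured: the docked tray points 0.01 to 0.22 rad from the dock's +y towards -x, so the tab's end rests 2 to 52 mm on the -x side of this point. It has to be felt.
- tray: Loose white plastic slide tray, 18 mm high, 90 wide, 280 long, 0.35 to 0.6 kg, flat on the bench. Origin on its underside at the centre of the rounded end (radius 45). Its +y runs to the tab: straight sides at x = -45 and +45 from y = 0 to 200 mm, then the tab. It starts 14 to 30 mm out of the cup, swung 0.54 to 0.66 rad from the dock's +y towards the dock's -x. Sliding it takes 1 to 3 N.
- tray_round (a point): Centre of the tray's rounded end, half-way up (9 mm above its underside).
- tray_tab (a point): Middle of the end face of the tray's tab (y = 235 mm on the tray), 9 mm above the tray's underside. The tab is 24 mm wide, 35 mm long and reaches from 2 to 16 mm above the bench.
- catch (a joint): Spring catch beside the stop: nose sliding roughly along the dock's +y; 0 m = fully out, 0.009 = fully in. Out, it is 3 to 5 mm in the way of the tab's end, with a ramp on its -x side. The swinging tab pushes it in 3 to 5 mm; it springs out behind the tab only in the last 1.5 mm or so before the tab meets the rigid stop. Passing it takes about 2 to 6 N at the tray's side near the tab end.
- amber: Bystander: small amber bottle, 48 mm wide, 85 mm high, standing beyond the rail; origin under its centre.
- jar: Bystander: glass jar, 56 mm wide, 65 mm high, standing near the cup on the robot's side; origin under its centre.
- slidebox: Bystander: flat grey slide box 85 x 100 x 35 mm, beyond the catch; origin under its centre.
- beaker: Bystander: clear beaker, 68 mm wide, 85 mm high; origin under its centre.
- cardbox: Bystander: cardboard box 70 x 100 x 50 mm; origin under its centre.
- dish: Bystander: white bowl 120 mm wide, 35 mm high; origin under its centre.
- holder: Bystander: grey pen holder 50 x 50 mm with two sticks, 135 mm high; origin under its centre.

How it is judged:
By the outcome, as a careful person would: the job done as asked, in the order asked, and still so for the second after the job is handed in, with the robot touching nothing.
It also fails if it takes over 64 s, if anything falls off the work surface, if the arm or the gripper's body presses on something with over 40 N, if the wrist force passes 120 N, or if a joint passes its speed limit or range.

## Working session

There is one attempt and no reset: what is moved stays moved. The work goes in short steps, Python scripts to look and compute and a shell command to move; the robot and the scene stay as the last step left them, time stands still between calls to the robot, and variables do not carry over. Pictures are saved under pics/ and viewed, and the job is handed in when it is done.

```bash
ls; mkdir -p pics
python3 - <<'E'
from bench import manip
import cv2
print(manip.state())
for n in ("top","scene","wrist"):
    cv2.imwrite(f"pics/{n}0.png",manip.get_image(n)); m=manip.camera_model(n); print(n,m)
E
```

```text
pics
{'t': 0.0, 'qpos': array([ 1.10030732e+00,  9.18600242e-02,  1.23187466e+00,  2.85439164e-06,
        1.81980699e+00, -5.66741455e-02]), 'qvel': array([ 0.00095488,  0.00058821, -0.00184026,  0.00156958,  0.00086557,
        0.00134435]), 'tau': array([-9.98645646e-05, -4.58729589e+01, -4.18024671e+01, -1.01592943e-04,
        1.17393181e-02, -2.95716313e-05]), 'position': array([241.12168957, 549.11045901, 230.15651603]), 'orientation': array([-3.13964692e+00, -1.13162973e-04,  2.72777838e+00]), 'wrist_force': array([-0.38540171, -0.12525395,  0.07158239]), 'moment': array([ 0.04923211, -0.01753668, -0.0248379 ]), 'gripper_width': 0.9990238967402288}
top {'fx': 372.5892894644745, 'fy': 372.5892894644745, 'cx': 254.5816679541582, 'cy': 199.00847217112636, 'view': array([[ 2.75629579e-03, -9.99934449e-01, -1.11130523e-02,
         1.83725735e+01],
       [ 9.94783186e-01,  1.60850029e-03,  1.01999146e-01,
        -5.77159607e+02],
       [-1.01974585e-01, -1.13362174e-02,  9.94722411e-01,
        -9.23009312e+02],
       [ 0.00000000e+00,  0.00000000e+00,  0.00000000e+00,
       
[... 238 characters left out ...]
9075e-01,  2.74247365e-01,  5.50592596e-01,
         4.17703446e+02],
       [ 5.18686922e-01, -1.84736785e-01,  8.34767152e-01,
        -1.60627086e+03],
       [ 0.00000000e+00,  0.00000000e+00,  0.00000000e+00,
         1.00000000e+00]])}
wrist {'fx': 329.0989641680014, 'fy': 329.0989641680014, 'cx': 255.21958311399328, 'cy': 187.93885960435432, 'view': array([[ 4.02702168e-01,  9.15328437e-01, -2.19464699e-03,
        -5.99582621e+02],
       [-8.71166791e-01,  3.82535108e-01, -3.07791023e-01,
         4.02005681e+01],
       [-2.80890346e-01,  1.25860016e-01,  9.51451454e-01,
        -3.79849292e+02],
       [ 0.00000000e+00,  0.00000000e+00,  0.00000000e+00,
         1.00000000e+00]])}
```

View pics/top0.png

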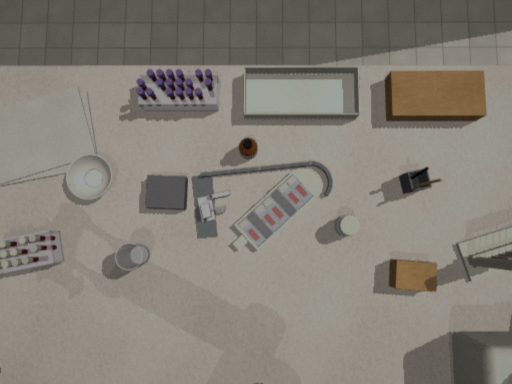

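View pics/scene0.png

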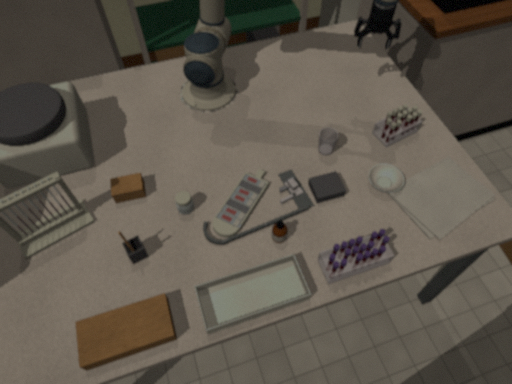

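View pics/wrist0.png

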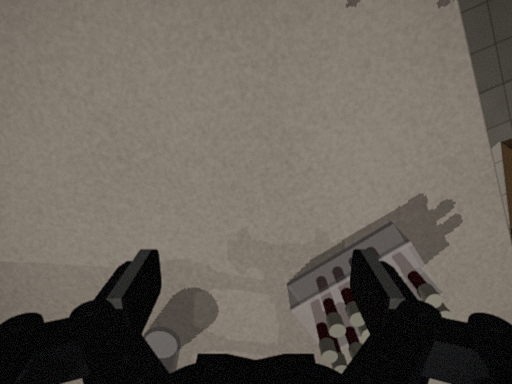

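Run:
```python
import cv2
im=cv2.imread("pics/top0.png")[135:275,180:380]
cv2.imwrite("pics/top0c.png",cv2.resize(im,None,fx=4,fy=4,interpolation=cv2.INTER_CUBIC))
im=cv2.imread("pics/scene0.png")[160:260,180:330]
cv2.imwrite("pics/scene0c.png",cv2.resize(im,None,fx=5,fy=5,interpolation=cv2.INTER_CUBIC))
```

```text
(no output)
```

View pics/top0c.png

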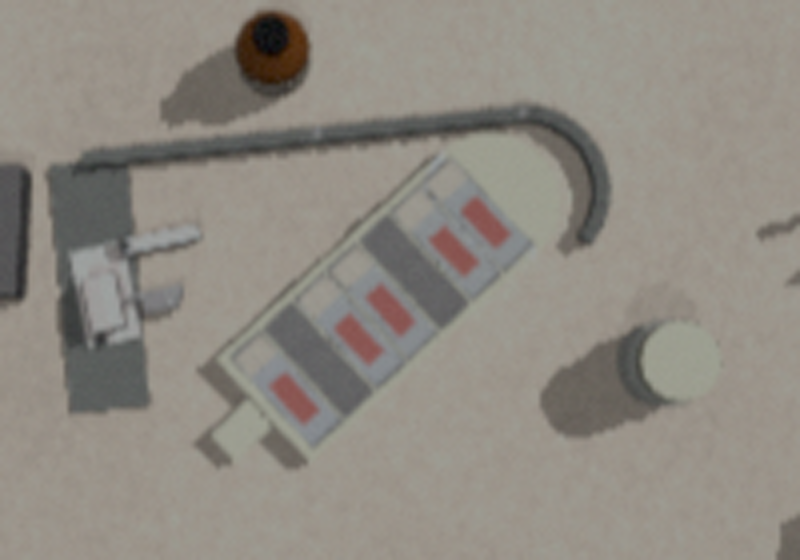

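View pics/scene0c.png

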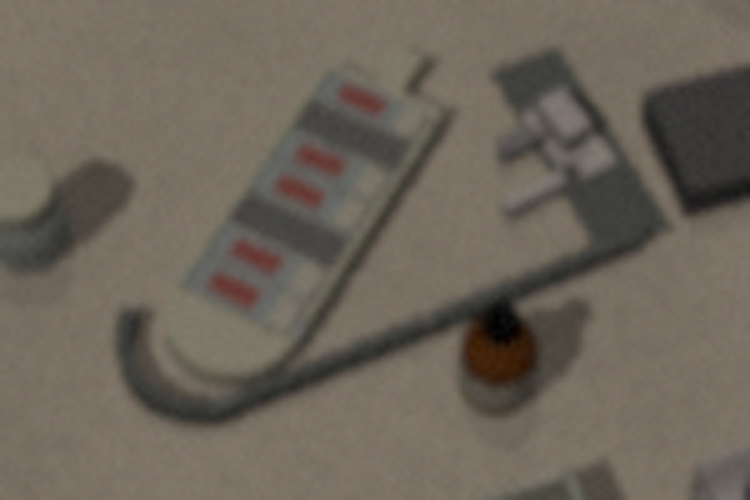

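```bash
cat > h.py <<'E'
import numpy as np, cv2, json
from bench import manip
def ray(cm,uv,z):
    V=cm['view'];R=V[:3,:3];t=V[:3,3];c=-R.T@t
    u,v=uv; d=R.T@np.array([(u-cm['cx'])/cm['fx'],-(v-cm['cy'])/cm['fy'],-1.0])
    return c+d*(z-c[2])/d[2]
def proj(cm,p):
    q=cm['view']@np.append(p,1.); return np.array([cm['cx']+cm['fx']*q[0]/-q[2],cm['cy']-cm['fy']*q[1]/-q[2]])
E
python3 - <<'E'
from h import *
cm=manip.camera_model("top")
f=lambda a,z:ray(cm,(a[0]/4+180-.375,a[1]/4+135-.375),z)[:2].round(1)
for k,a,z in [("sideU round",(440,153),18),("sideU tab",(222,362),18),("sideL round",(533,243),18),("sideL tab",(312,452),18),("tab c1",(213,440),16),("tab c2",(238,463),16),("rail L",(135,162),16),("rail R",(510,118),16),("cup right",(585,190),16),("cup end",(580,235),16),("cuptop",(550,128),16),("nose",(200,232),25),("finger2",(182,295),25),("plate bl",(68,412),2),("plate br",(148,405),2),("plate tr",(131,165),2),("jar",(680,362),65),("slidebox r",(28,170),35)]: print(k,f(a,z))
E
```

```text
sideU round [646.9 -71.3]
sideU tab [510.7  69.6]
sideL round [ 588. -131.]
sideL tab [453.5  11.7]
tab c1 [460.9  75.1]
tab c2 [446.3  59. ]
rail L [641.1 127.7]
rail R [ 670.4 -117.3]
cup right [ 622.9 -165.5]
cup end [ 593.5 -161.7]
cuptop [ 663.8 -143.3]
nose [594.  84.]
finger2 [553.3  95.2]
plate bl [478.5 170.8]
plate br [483.1 118.7]
plate tr [641.4 132. ]
jar [ 509.9 -212.6]
slidebox r [632.7 193.9]
```

```bash
python3 -m jog '[{"jaw":1,"x":-25.8,"y":-24.6,"z":4},{"jaw":1,"x":-25.8,"y":-24.6,"z":4},{"jaw":1,"x":-25.8,"y":-24.6,"z":4},{"jaw":1,"x":-25.8,"y":-24.6,"z":4},{"jaw":1,"x":-25.8,"y":-24.6,"z":4},{"jaw":1,"x":-25.8,"y":-24.6,"z":4},{"jaw":1,"x":-25.8,"y":-24.6,"z":4},{"jaw":1,"x":-25.8,"y":-24.6,"z":4},{"jaw":1,"x":-25.8,"y":-24.6,"z":4},{"jaw":1,"x":-25.8,"y":-24.6,"z":4},{"jaw":1,"x":-25.8,"y":-24.6,"z":4},{"jaw":1,"x":-25.8,"y":-24.6,"z":4},{"jaw":1,"x":-25.8,"y":-24.6,"z":4},{"jaw":1,"x":-25.8,"y":-24.6,"z":4}]' 20
python3 -m jog '[{"jaw":1,"wz":7},{"jaw":1,"wz":7},{"jaw":1,"wz":7},{"jaw":1,"wz":7},{"jaw":1,"wz":7},{"jaw":1,"wz":7},{"jaw":1,"wz":7},{"jaw":1,"wz":7},{"jaw":1,"wz":7},{"jaw":1,"wz":7},{"jaw":1,"wz":7},{"jaw":1,"wz":7},{"jaw":1,"wz":7},{"jaw":1,"wz":7},{"jaw":1,"wz":7},{"jaw":1,"wz":7},{"jaw":1},{"jaw":1}]'
python3 - <<'E'
from h import *
import json
cm=manip.camera_model("wrist"); im=manip.get_image("wrist"); cv2.imwrite("pics/w1.png",im)
json.dump({k:(v.tolist() if hasattr(v,'tolist') else v) for k,v in cm.items()},open("w1.json","w"))
print(manip.state()); print(np.array(cm['view']).round(3))
E
```

```text
{'t': 0.2, 'qpos': array([ 1.10030045e+00,  9.15915732e-02,  1.23146549e+00,  1.28380955e-05,
        1.81977521e+00, -5.66876489e-02]), 'qvel': array([-0.00110564, -0.00300773, -0.00093134, -0.00062322,  0.00051028,
        0.00131798]), 'tau': array([ 3.64645257e-04, -4.58631492e+01, -4.17959297e+01, -8.03564626e-05,
        8.03606410e-03,  3.79986056e-05]), 'position': array([241.17378475, 549.21108519, 230.54830097]), 'orientation': array([-3.14035574e+00, -8.26591942e-05,  2.72778753e+00]), 'wrist_force': array([ 0.20743571,  0.65871287, -0.1407024 ]), 'moment': array([-0.00506433, -0.00097192,  0.00915046]), 'gripper_width': 0.9983017283194797}
[[ 4.03000e-01  9.15000e-01 -2.00000e-03 -5.99583e+02]
 [-8.71000e-01  3.83000e-01 -3.08000e-01  4.02010e+01]
 [-2.81000e-01  1.26000e-01  9.51000e-01 -3.79849e+02]
 [ 0.00000e+00  0.00000e+00  0.00000e+00  1.00000e+00]]schema error: expected keys jaw, x, y, z, wx, wy, wz
schema error: expected keys jaw, x, y, z, wx, wy, wz
```

View pics/w1.png

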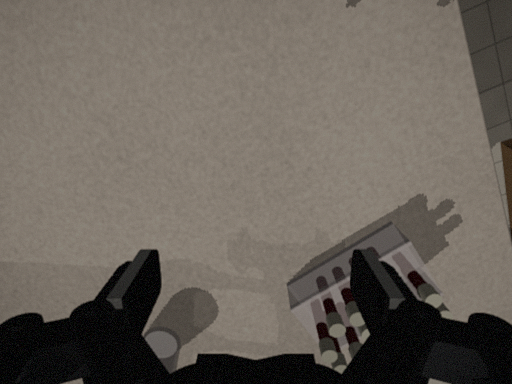

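```bash
python3 -m jog '[{"jaw":1,"x":-25.8,"y":-24.6,"z":4,"wx":0,"wy":0,"wz":0},{"jaw":1,"x":-25.8,"y":-24.6,"z":4,"wx":0,"wy":0,"wz":0},{"jaw":1,"x":-25.8,"y":-24.6,"z":4,"wx":0,"wy":0,"wz":0},{"jaw":1,"x":-25.8,"y":-24.6,"z":4,"wx":0,"wy":0,"wz":0},{"jaw":1,"x":-25.8,"y":-24.6,"z":4,"wx":0,"wy":0,"wz":0},{"jaw":1,"x":-25.8,"y":-24.6,"z":4,"wx":0,"wy":0,"wz":0},{"jaw":1,"x":-25.8,"y":-24.6,"z":4,"wx":0,"wy":0,"wz":0},{"jaw":1,"x":-25.8,"y":-24.6,"z":4,"wx":0,"wy":0,"wz":0},{"jaw":1,"x":-25.8,"y":-24.6,"z":4,"wx":0,"wy":0,"wz":0},{"jaw":1,"x":-25.8,"y":-24.6,"z":4,"wx":0,"wy":0,"wz":0},{"jaw":1,"x":-25.8,"y":-24.6,"z":4,"wx":0,"wy":0,"wz":0},{"jaw":1,"x":-25.8,"y":-24.6,"z":4,"wx":0,"wy":0,"wz":0},{"jaw":1,"x":-25.8,"y":-24.6,"z":4,"wx":0,"wy":0,"wz":0},{"jaw":1,"x":-25.8,"y":-24.6,"z":4,"wx":0,"wy":0,"wz":0}]' 20
python3 -m jog '[{"jaw":1,"x":0,"y":0,"z":0,"wx":0,"wy":0,"wz":7},{"jaw":1,"x":0,"y":0,"z":0,"wx":0,"wy":0,"wz":7},{"jaw":1,"x":0,"y":0,"z":0,"wx":0,"wy":0,"wz":7},{"jaw":1,"x":0,"y":0,"z":0,"wx":0,"wy":0,"wz":7},{"jaw":1,"x":0,"y":0,"z":0,"wx":0,"wy":0,"wz":7},{"jaw":1,"x":0,"y":0,"z":0,"wx":0,"wy":0,"wz":7},{"jaw":1,"x":0,"y":0,"z":0,"wx":0,"wy":0,"wz":7},{"jaw":1,"x":0,"y":0,"z":0,"wx":0,"wy":0,"wz":7},{"jaw":1,"x":0,"y":0,"z":0,"wx":0,"wy":0,"wz":7},{"jaw":1,"x":0,"y":0,"z":0,"wx":0,"wy":0,"wz":7},{"jaw":1,"x":0,"y":0,"z":0,"wx":0,"wy":0,"wz":7},{"jaw":1,"x":0,"y":0,"z":0,"wx":0,"wy":0,"wz":7},{"jaw":1,"x":0,"y":0,"z":0,"wx":0,"wy":0,"wz":7},{"jaw":1,"x":0,"y":0,"z":0,"wx":0,"wy":0,"wz":7},{"jaw":1,"x":0,"y":0,"z":0,"wx":0,"wy":0,"wz":7},{"jaw":1,"x":0,"y":0,"z":0,"wx":0,"wy":0,"wz":7},{"jaw":1,"x":0,"y":0,"z":0,"wx":0,"wy":0,"wz":0},{"jaw":1,"x":0,"y":0,"z":0,"wx":0,"wy":0,"wz":0}]'
cat >> h.py <<'E'
def snap(n,f):
    cm=manip.camera_model(n); im=manip.get_image(n); cv2.imwrite(f"pics/{f}.png",im)
    json.dump({k:(v.tolist() if hasattr(v,'tolist') else v) for k,v in cm.items()},open(f"{f}.json","w"))
def load(f):
    cm=json.load(open(f"{f}.json")); cm['view']=np.array(cm['view']); return cm
def st():
    s=manip.state(); print("t",round(s['t'],2),"pos",s['position'].round(1),"ori",s['orientation'].round(3),"F",s['wrist_force'].round(2),"g",round(s['gripper_width'],3))
E
python3 - <<'E'
from h import *
st(); snap("wrist","w2")
E
```

```text
t: 1.37
position: [433.7, 87.1, 175.1]
orientation: [3.141, 0.0, 2.728]
wrist_force: [1.4, 0.4, -0.6]
gripper_width: -0.001
t: 2.87
position: [433.4, 88.8, 175.2]
orientation: [-3.141, 0.0, 0.777]
wrist_force: [-0.1, 0.8, -1.3]
gripper_width: 0.002
t 2.87 pos [433.4  88.8 175.2] ori [-3.141  0.     0.777] F [-0.1   0.76 -1.34] g 0.002
```

View pics/w2.png

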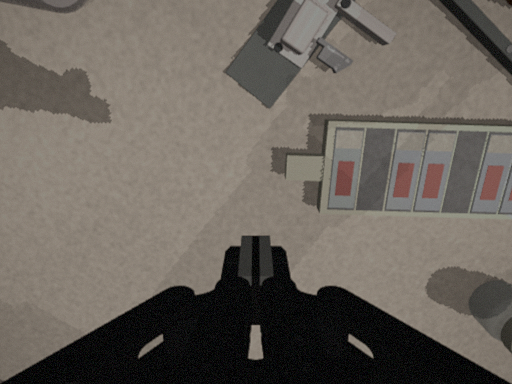

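Run:
```python
from h import *
im=cv2.imread("pics/w2.png")
cv2.imwrite("pics/w2a.png",cv2.resize(im[100:225,260:400],None,fx=5,fy=5,interpolation=cv2.INTER_CUBIC))
cv2.imwrite("pics/w2b.png",cv2.resize(im[0:110,220:400],None,fx=4,fy=4,interpolation=cv2.INTER_CUBIC))
```

```text
(no output)
```

View pics/w2a.png

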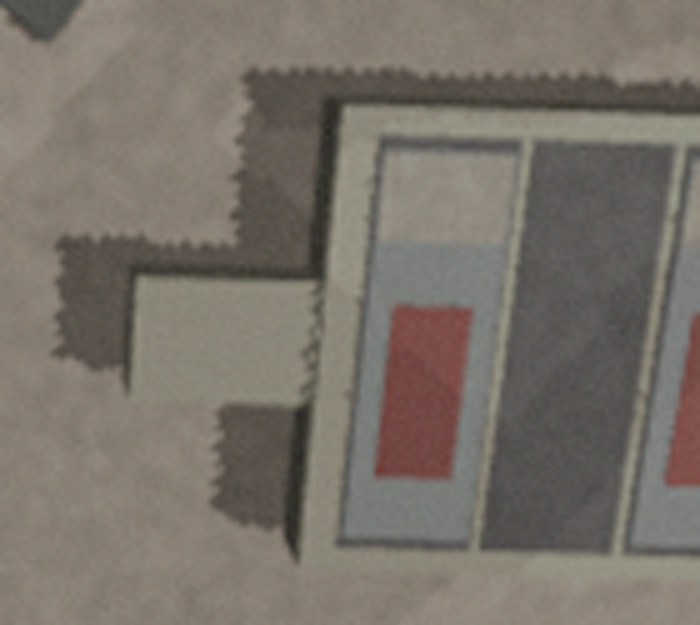

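View pics/w2b.png

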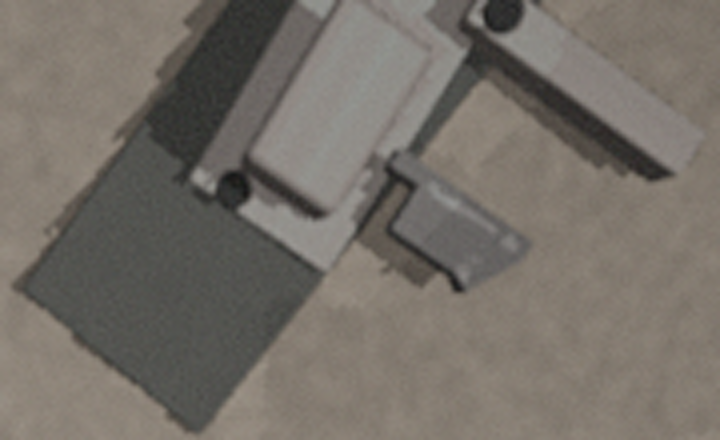

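Run:
```python
from h import *
cm=load("w2")
A=lambda p,z:ray(cm,(p[0]/5+260-.4,p[1]/5+100-.4),z)
B=lambda p,z:ray(cm,(p[0]/4+220-.4,p[1]/4-.4),z)
W=lambda p,z:ray(cm,p,z)
t1=A((136,276),16);t2=A((130,396),16);c1=A((343,104),18);c2=A((300,563),18)
s1=W((505,129),18); s2=W((505,214),18)
for n,v in dict(t1=t1,t2=t2,c1=c1,c2=c2,s1=s1,s2=s2).items(): print(n,v[:2].round(1))
print("w",np.linalg.norm(c1-c2),"tab w",np.linalg.norm(t1-t2))
d1=(c1-s1)[:2];d2=(c2-s2)[:2]; print("angles",np.arctan2(-d1[0],d1[1]),np.arctan2(-d2[0],d2[1]), np.arctan2((c1-c2)[1],(c1-c2)[0]))
tab=(t1+t2)[:2]/2; mid=(c1+c2)[:2]/2
a=np.arctan2(-d1[0]-d2[0],d1[1]+d2[1]); y=np.array([-np.sin(a),np.cos(a)])
print("a",a,"tab",tab,"mid",mid,"round from tab",tab-235*y,"from mid",mid-200*y)
for n,p,z in [("stop tipA",(703,135),25),("stop tipB",(670,178),25),("catch tip",(530,243),20),("catch ramp out",(465,290),20),("plate bl",(20,288),2),("plate br",(195,432),2),("platecornerR",(325,270),15)]: print(n,B(p,z)[:2].round(1))
```

```text
t1 [464.6  77.5]
t2 [447.6  61.5]
c1 [512.5  74.1]
c2 [447.6  13.7]
s1 [619.3 -45.6]
s2 [ 573.7 -117.5]
w 88.64645774341562 tab w 23.306119513392066
angles 0.7282601580894338 0.7655250021670366 0.749425370917213
a 0.748067614888404 tab [456.09940254  69.5204014 ] mid [480.03668693  43.93462123] round from tab [ 615.95194468 -102.73570087] from mid [ 616.08140365 -102.66631688]
stop tipA [596.4  89. ]
stop tipB [586.6  87.5]
catch tip [559.7  97.6]
catch ramp out [543.9 100.3]
plate bl [477.  169.7]
plate br [482.4 119.1]
platecornerR [526.4 124.2]
```

```bash
python3 -m jog '[{"jaw":1,"x":3.5,"y":0,"z":30,"wx":0,"wy":0,"wz":1.5},{"jaw":1,"x":0,"y":0,"z":30,"wx":0,"wy":0,"wz":0},{"jaw":1,"x":0,"y":0,"z":30,"wx":0,"wy":0,"wz":0},{"jaw":1,"x":0,"y":0,"z":30,"wx":0,"wy":0,"wz":0},{"jaw":1,"x":0,"y":0,"z":25,"wx":0,"wy":0,"wz":0},{"jaw":1,"x":0,"y":0,"z":15,"wx":0,"wy":0,"wz":0},{"jaw":1,"x":0,"y":0,"z":8,"wx":0,"wy":0,"wz":0},{"jaw":1,"x":0,"y":0,"z":0,"wx":0,"wy":0,"wz":0},{"jaw":1,"x":0,"y":0,"z":0,"wx":0,"wy":0,"wz":0}]'
python3 - <<'E'
from h import *
st();snap("wrist","w3")
E
```

```text
t: 3.67
position: [436.3, 91.3, 7.8]
orientation: [3.141, -0.0, 0.748]
wrist_force: [0.1, 0.6, 0.1]
gripper_width: 0.003
t 3.67 pos [436.3  91.3   7.8] ori [ 3.141 -0.     0.748] F [0.05 0.63 0.12] g 0.003
```

View pics/w3.png

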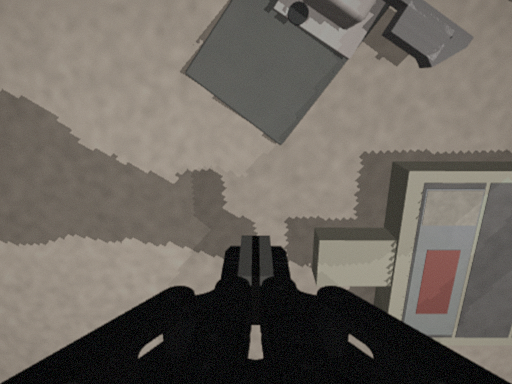

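```bash
python3 -m jog '[{"jaw":1,"x":0,"y":3,"z":2,"wx":0,"wy":0,"wz":0},{"jaw":1,"x":0,"y":3,"z":0,"wx":0,"wy":0,"wz":0},{"jaw":1,"x":0,"y":3,"z":0,"wx":0,"wy":0,"wz":0},{"jaw":1,"x":0,"y":3,"z":0,"wx":0,"wy":0,"wz":0}]'
for i in 1 2; do python3 -m jog '[{"jaw":1,"x":0,"y":1.5,"z":0,"wx":0,"wy":0,"wz":0},{"jaw":1,"x":0,"y":1.5,"z":0,"wx":0,"wy":0,"wz":0}]'; done
python3 -m jog '[{"jaw":1,"x":0,"y":1.5,"z":0,"wx":0,"wy":0,"wz":0},{"jaw":1,"x":0,"y":1.5,"z":0,"wx":0,"wy":0,"wz":0}]'
python3 - <<'E'
from h import *
snap("wrist","w4")
E
```

```text
t: 4.05
position: [444.8, 82.2, 5.9]
orientation: [3.141, -0.001, 0.747]
wrist_force: [-1.3, 0.6, -0.5]
gripper_width: 0.001
t: 4.22
position: [446.5, 80.0, 5.4]
orientation: [3.141, -0.0, 0.747]
wrist_force: [0.2, -0.9, 0.1]
gripper_width: -0.002
t: 4.38
position: [448.1, 78.2, 5.3]
orientation: [-3.141, 0.0, 0.747]
wrist_force: [-1.1, 0.7, 1.2]
gripper_width: -0.0
t: 4.55
position: [450.2, 75.9, 5.3]
orientation: [-3.141, -0.0, 0.747]
wrist_force: [-2.2, 1.4, 1.1]
gripper_width: -0.002
```

View pics/w4.png

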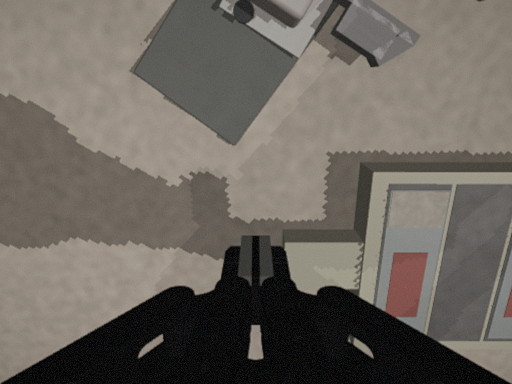

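```bash
python3 -m jog '[{"jaw":1,"x":0,"y":1.5,"z":0,"wx":0,"wy":0,"wz":0},{"jaw":1,"x":0,"y":1.5,"z":0,"wx":0,"wy":0,"wz":0}]'
python3 -m jog '[{"jaw":1,"x":0,"y":1.5,"z":0,"wx":0,"wy":0,"wz":0},{"jaw":1,"x":0,"y":1.5,"z":0,"wx":0,"wy":0,"wz":0}]'
python3 -m jog '[{"jaw":1,"x":0,"y":1,"z":0,"wx":0,"wy":0,"wz":0},{"jaw":1,"x":0,"y":1,"z":0,"wx":0,"wy":0,"wz":0}]'
cat > look.py <<'E'
from h import *
import sys
n=sys.argv[1]
st();snap("top",n)
im=cv2.imread(f"pics/{n}.png")[135:275,180:380]
cv2.imwrite(f"pics/{n}c.png",cv2.resize(im,None,fx=4,fy=4,interpolation=cv2.INTER_CUBIC))
E
python3 look.py top1
```

```text
t: 4.77
position: [452.3, 73.7, 5.3]
orientation: [-3.141, -0.0, 0.747]
wrist_force: [-1.5, 0.6, 0.6]
gripper_width: 0.001
t: 4.93
position: [454.4, 71.4, 5.3]
orientation: [-3.142, -0.0, 0.747]
wrist_force: [-1.3, 1.0, 1.6]
gripper_width: 0.001
t: 5.1
position: [455.7, 70.0, 5.3]
orientation: [-3.141, -0.0, 0.747]
wrist_force: [-1.3, 1.4, 1.0]
gripper_width: 0.005
t 5.1 pos [455.7  70.    5.3] ori [-3.141 -0.     0.747] F [-1.29  1.35  0.97] g 0.005
```

View pics/top1c.png

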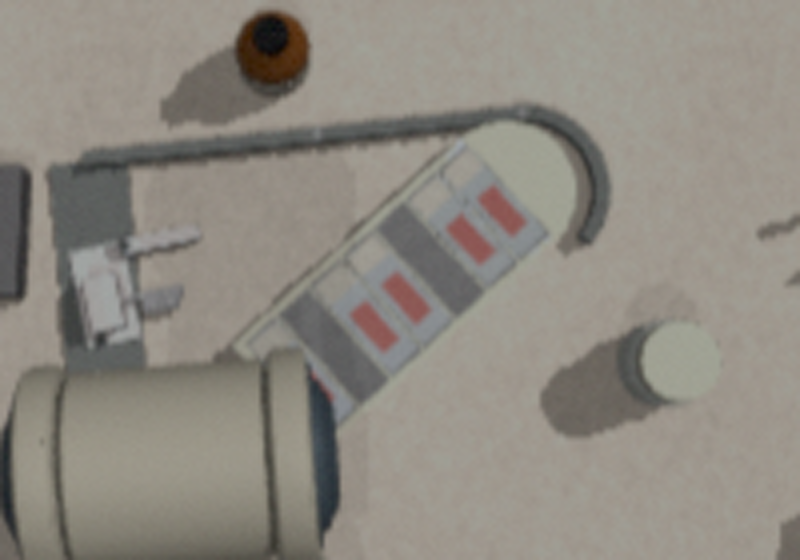

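```bash
for i in 1; do python3 -m jog '[{"jaw":1,"x":-0.3,"y":1,"z":0,"wx":0,"wy":0,"wz":0},{"jaw":1,"x":-0.3,"y":1,"z":0,"wx":0,"wy":0,"wz":0},{"jaw":1,"x":-0.3,"y":1,"z":0,"wx":0,"wy":0,"wz":0}]'; done
python3 -m jog '[{"jaw":1,"x":-0.3,"y":1,"z":0,"wx":0,"wy":0,"wz":0},{"jaw":1,"x":-0.3,"y":1,"z":0,"wx":0,"wy":0,"wz":0}]'
python3 look.py top2
```

```text
t: 5.4
position: [457.1, 67.1, 5.3]
orientation: [-3.141, 0.0, 0.747]
wrist_force: [-1.3, 1.1, 0.8]
gripper_width: 0.001
t: 5.57
position: [458.0, 65.2, 5.3]
orientation: [-3.142, -0.0, 0.747]
wrist_force: [-1.2, 1.7, 1.6]
gripper_width: 0.004
t 5.57 pos [458.   65.2   5.3] ori [-3.142 -0.     0.747] F [-1.19  1.65  1.64] g 0.004
```

View pics/top2c.png

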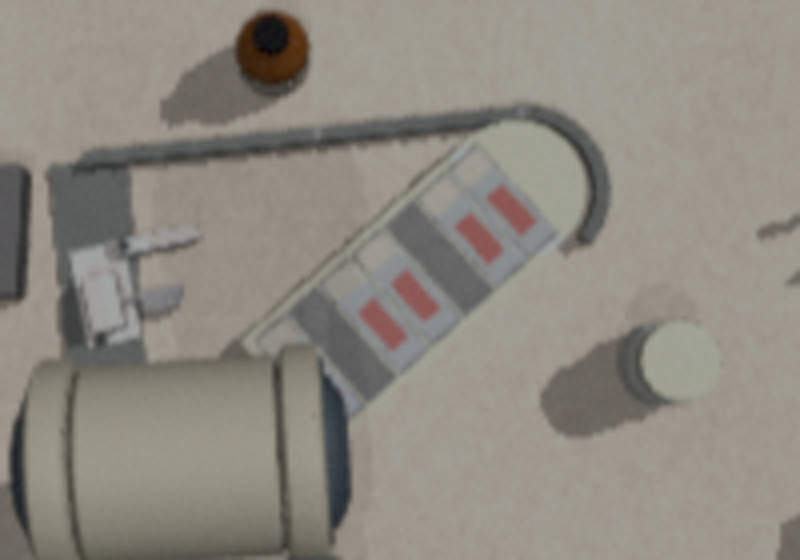

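```bash
for i in 1; do python3 -m jog '[{"jaw":1,"x":-0.2,"y":0.7,"z":0,"wx":0,"wy":0,"wz":0},{"jaw":1,"x":-0.2,"y":0.7,"z":0,"wx":0,"wy":0,"wz":0}]'; done
python3 -m jog '[{"jaw":1,"x":-0.2,"y":0.7,"z":0,"wx":0,"wy":0,"wz":0},{"jaw":1,"x":0,"y":0,"z":0,"wx":0,"wy":0,"wz":0}]'
```

```text
t: 5.78
position: [458.7, 64.0, 5.3]
orientation: [-3.142, -0.0, 0.747]
wrist_force: [-0.7, 1.9, 0.9]
gripper_width: -0.003
t: 5.95
position: [459.0, 63.2, 5.3]
orientation: [3.141, 0.0, 0.747]
wrist_force: [-1.4, 1.2, 1.0]
gripper_width: 0.003
```

```bash
python3 -m jog '[{"jaw":1,"x":0,"y":0.7,"z":0,"wx":0,"wy":0,"wz":0},{"jaw":1,"x":0,"y":0.7,"z":0,"wx":0,"wy":0,"wz":0}]'
python3 look.py top3
```

```text
t: 6.12
position: [460.0, 62.3, 5.3]
orientation: [3.142, 0.0, 0.747]
wrist_force: [-2.0, 2.1, 1.0]
gripper_width: -0.001
t 6.12 pos [460.   62.3   5.3] ori [3.142 0.    0.747] F [-1.95  2.12  0.97] g -0.001
```

View pics/top3c.png

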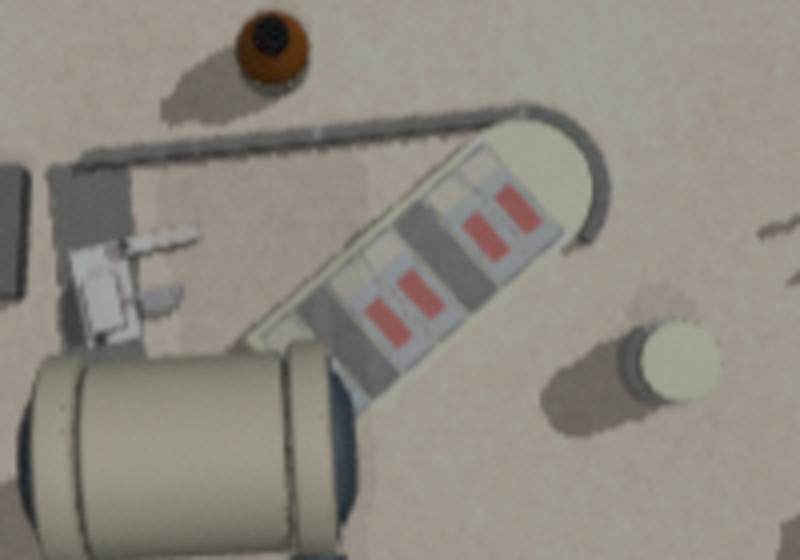

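```bash
for i in 1 2; do python3 -m jog '[{"jaw":1,"x":0,"y":0.5,"z":0,"wx":0,"wy":0,"wz":0},{"jaw":1,"x":0,"y":0,"z":0,"wx":0,"wy":0,"wz":0}]' | egrep 'pos|force'; done
```

```text
position: [460.3, 61.8, 5.3]
wrist_force: [-1.4, 1.0, 0.9]
position: [460.7, 61.5, 5.3]
wrist_force: [-1.4, 2.4, 0.8]
```

```bash
for i in 1 2; do python3 -m jog '[{"jaw":1,"x":0,"y":0.5,"z":0,"wx":0,"wy":0,"wz":0},{"jaw":1,"x":0,"y":0.3,"z":0,"wx":0,"wy":0,"wz":0}]' | egrep 'pos|force'; done
```

```text
position: [461.1, 61.1, 5.2]
wrist_force: [-2.9, 2.1, 2.3]
position: [461.2, 61.0, 5.2]
wrist_force: [-4.7, 6.0, 3.4]
```

```bash
python3 -m jog '[{"jaw":1,"x":0,"y":-3,"z":0,"wx":0,"wy":0,"wz":0},{"jaw":1,"x":0,"y":-6,"z":0,"wx":0,"wy":0,"wz":0},{"jaw":1,"x":0,"y":-8,"z":0,"wx":0,"wy":0,"wz":0},{"jaw":1,"x":0,"y":-5,"z":-15,"wx":0,"wy":0,"wz":0},{"jaw":1,"x":-10,"y":0,"z":-35,"wx":0,"wy":0,"wz":0},{"jaw":1,"x":-20,"y":0,"z":-35,"wx":0,"wy":0,"wz":0},{"jaw":1,"x":-20,"y":10,"z":-35,"wx":0,"wy":0,"wz":0},{"jaw":1,"x":-20,"y":20,"z":-35,"wx":0,"wy":0,"wz":0},{"jaw":1,"x":0,"y":20,"z":-15,"wx":0,"wy":0,"wz":0},{"jaw":1,"x":0,"y":0,"z":0,"wx":0,"wy":0,"wz":0}]'
python3 - <<'E'
from h import *
st();snap("wrist","w5");snap("top","top4")
E
```

```text
t: 7.67
position: [431.9, -7.8, 177.7]
orientation: [3.133, -0.005, 0.744]
wrist_force: [-0.4, -0.8, -0.1]
gripper_width: -0.001
t 7.67 pos [431.9  -7.8 177.7] ori [ 3.133 -0.005  0.744] F [-0.41 -0.77 -0.11] g -0.001
```

View pics/w5.png

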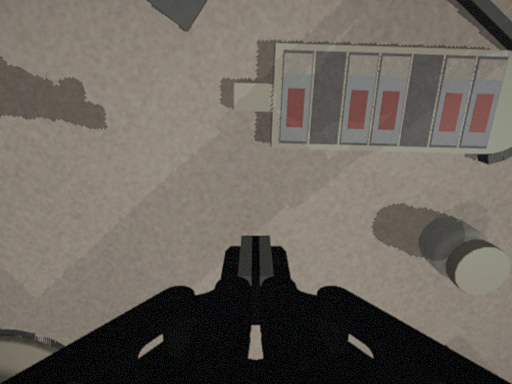

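View pics/top4.png

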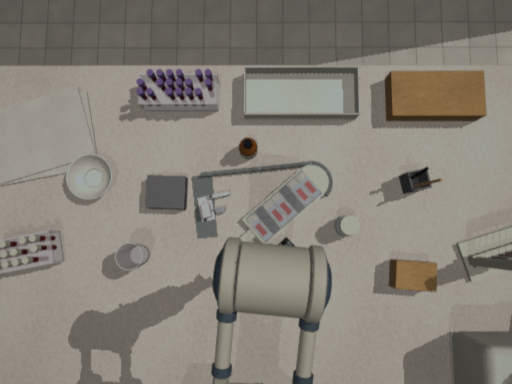

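Run:
```python
from h import *
im=cv2.imread("pics/w5.png")
cv2.imwrite("pics/w5a.png",cv2.resize(im[20:170,220:512],None,fx=2.7,fy=2.7,interpolation=cv2.INTER_CUBIC))
```

```text
(no output)
```

View pics/w5a.png

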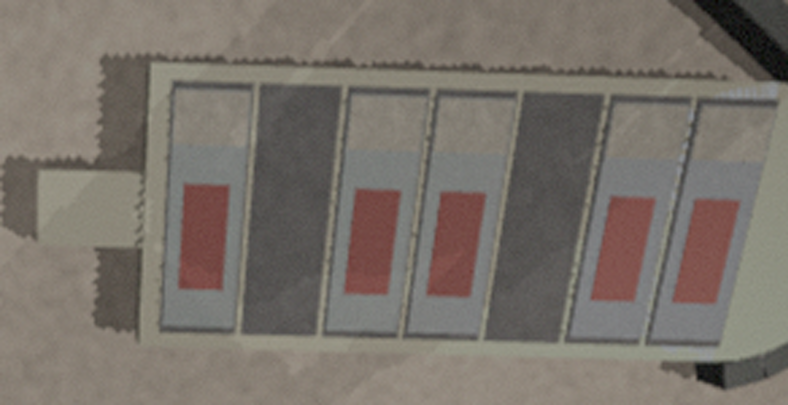

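Run:
```python
from h import *
cm=load("w5")
A=lambda p,z:ray(cm,(p[0]/2.7+220-.3,p[1]/2.7+20-.3),z)
t1=A((38,170),16);t2=A((37,246),16);c1=A((152,62),18);c2=A((140,344),18);s1=A((700,76),18);s2=A((700,361),18)
d1=(c1-s1)[:2];d2=(c2-s2)[:2]; print("angles",np.arctan2(-d1[0],d1[1]),np.arctan2(-d2[0],d2[1]))
a=np.arctan2(-d1[0]-d2[0],d1[1]+d2[1]);y=np.array([-np.sin(a),np.cos(a)])
tab=(t1+t2)[:2]/2; mid=(c1+c2)[:2]/2
print(np.linalg.norm(c1-c2),"a",a,"tab",tab,"mid",mid,"round",tab-235*y,mid-200*y,"c2",c2)
```

```text
angles 0.7207287087024521 0.7110709921440557
89.17424275112957 a 0.7156185925883002 tab [469.49956481  50.49309894] mid [493.40530652  24.08656178] round [ 623.67939559 -126.85847219] [ 624.62218378 -126.85094556] c2 [459.77235524  -5.18519902  18.        ]
```

```bash
python3 -m jog '[{"jaw":1,"x":0,"y":0,"z":15,"wx":0,"wy":0,"wz":6},{"jaw":1,"x":0,"y":0,"z":25,"wx":0,"wy":0,"wz":6},{"jaw":1,"x":0,"y":0,"z":25,"wx":0,"wy":0,"wz":6},{"jaw":1,"x":0,"y":0,"z":25,"wx":0,"wy":0,"wz":6.5},{"jaw":1,"x":4.3,"y":2.3,"z":25,"wx":0,"wy":0,"wz":0},{"jaw":1,"x":0,"y":0,"z":20,"wx":0,"wy":0,"wz":0},{"jaw":1,"x":0,"y":0,"z":10,"wx":0,"wy":0,"wz":0},{"jaw":1,"x":0,"y":0,"z":0,"wx":0,"wy":0,"wz":0},{"jaw":1,"x":0,"y":0,"z":0,"wx":0,"wy":0,"wz":0}]'
```

```text
t: 8.52
position: [433.4, -5.8, 26.9]
orientation: [-3.141, 0.002, 0.32]
wrist_force: [-0.6, -1.1, -0.3]
gripper_width: 0.002
```

```bash
python3 -m jog '[{"jaw":1,"x":2,"y":3.7,"z":10,"wx":0,"wy":0,"wz":0},{"jaw":1,"x":0,"y":0,"z":11,"wx":0,"wy":0,"wz":0},{"jaw":1,"x":0,"y":0,"z":0,"wx":0,"wy":0,"wz":0}]'
python3 - <<'E'
from h import *
snap("wrist","w6")
E
```

```text
t: 8.77
position: [436.5, -9.3, 4.9]
orientation: [-3.141, 0.002, 0.319]
wrist_force: [-0.9, 0.4, -0.6]
gripper_width: -0.001
```

View pics/w6.png

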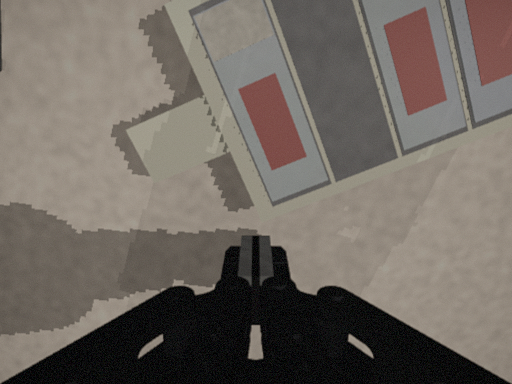

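```bash
python3 -m jog '[{"jaw":1,"x":1,"y":2,"z":0,"wx":0,"wy":0,"wz":0},{"jaw":1,"x":2,"y":2,"z":0,"wx":0,"wy":0,"wz":0},{"jaw":1,"x":2,"y":0,"z":0,"wx":0,"wy":0,"wz":0},{"jaw":1,"x":2,"y":0,"z":0,"wx":0,"wy":0,"wz":0}]' | egrep 'pos|force'
for i in 1 2 3; do python3 -m jog '[{"jaw":1,"x":1,"y":0,"z":0,"wx":0,"wy":0,"wz":0},{"jaw":1,"x":1,"y":0,"z":0,"wx":0,"wy":0,"wz":0}]' | egrep 'pos|force'; done
```

```text
position: [445.8, -11.1, 7.2]
wrist_force: [0.2, -0.2, 0.1]
position: [447.4, -10.3, 6.8]
wrist_force: [0.2, 1.3, -0.1]
position: [448.8, -9.6, 6.6]
wrist_force: [-2.9, 0.2, 1.1]
position: [450.6, -8.9, 6.5]
wrist_force: [-0.5, -0.1, 0.7]
```

```bash
python3 -m jog '[{"jaw":1,"x":2.9,"y":-1.8,"z":0,"wx":0,"wy":0,"wz":1},{"jaw":1,"x":2.9,"y":-1.8,"z":0,"wx":0,"wy":0,"wz":1},{"jaw":1,"x":2.9,"y":-1.8,"z":0,"wx":0,"wy":0,"wz":1},{"jaw":1,"x":2.9,"y":-1.8,"z":0,"wx":0,"wy":0,"wz":1}]' | egrep 'pos|force|ori'
python3 -m jog '[{"jaw":1,"x":2.9,"y":-1.8,"z":0,"wx":0,"wy":0,"wz":1},{"jaw":1,"x":2.9,"y":-1.8,"z":0,"wx":0,"wy":0,"wz":1},{"jaw":1,"x":2.9,"y":-1.8,"z":0,"wx":0,"wy":0,"wz":1}]' | egrep 'pos|force|ori'
python3 - <<'E'
from h import *
snap("wrist","w7")
E
python3 look.py top5
```

```text
position: [460.1, 1.6, 6.6]
orientation: [-3.141, 0.0, 0.248]
wrist_force: [-2.7, 0.6, -0.3]
position: [467.4, 8.8, 6.7]
orientation: [-3.142, 0.0, 0.195]
wrist_force: [-1.2, 0.5, 0.0]
t 10.28 pos [467.8   9.1   6.8] ori [-3.141e+00 -1.000e-03  1.950e-01] F [-1.33  0.32 -0.26] g 0.007
```

View pics/w7.png

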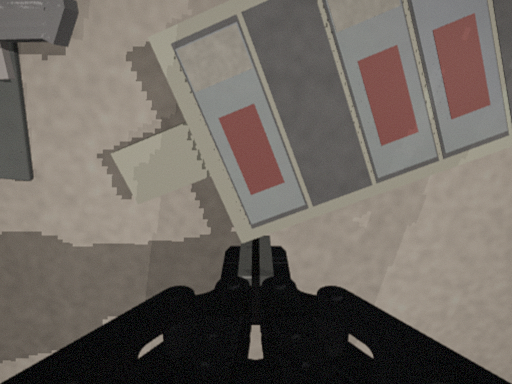

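View pics/top5c.png

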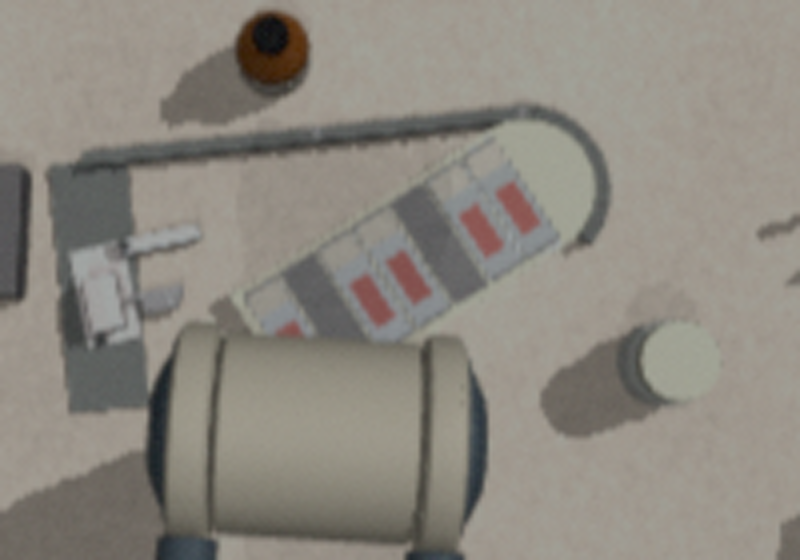

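```bash
python3 -m jog '[{"jaw":1,"x":2.8,"y":-2.5,"z":0,"wx":0,"wy":0,"wz":1},{"jaw":1,"x":2.8,"y":-2.5,"z":0,"wx":0,"wy":0,"wz":1},{"jaw":1,"x":2.8,"y":-2.5,"z":0,"wx":0,"wy":0,"wz":1},{"jaw":1,"x":2.8,"y":-2.5,"z":0.2,"wx":0,"wy":0,"wz":1}]' | egrep 'pos|force|ori'
python3 -m jog '[{"jaw":1,"x":2.8,"y":-2.3,"z":0.3,"wx":0,"wy":0,"wz":1},{"jaw":1,"x":2.8,"y":-2.3,"z":0.3,"wx":0,"wy":0,"wz":1},{"jaw":1,"x":2.8,"y":-2.3,"z":0,"wx":0,"wy":0,"wz":1}]' | egrep 'pos|force|ori'
python3 - <<'E'
from h import *
snap("wrist","w8")
E
python3 look.py top6
```

```text
position: [476.8, 20.4, 6.6]
orientation: [3.141, -0.0, 0.125]
wrist_force: [-1.6, -0.5, 0.1]
position: [484.3, 28.3, 5.8]
orientation: [-3.142, 0.0, 0.073]
wrist_force: [-0.5, -0.3, 0.2]
t 10.97 pos [484.7  28.7   5.9] ori [-3.141 -0.     0.072] F [ 0.24  0.35 -0.8 ] g -0.003
```

View pics/w8.png

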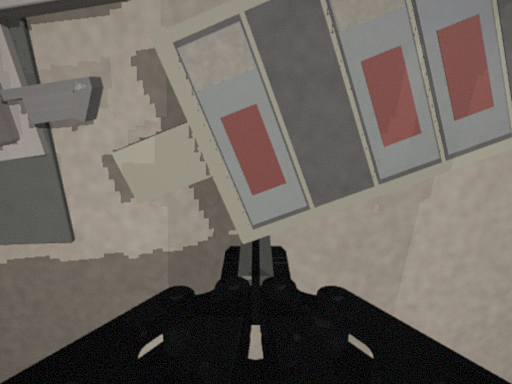

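View pics/top6c.png

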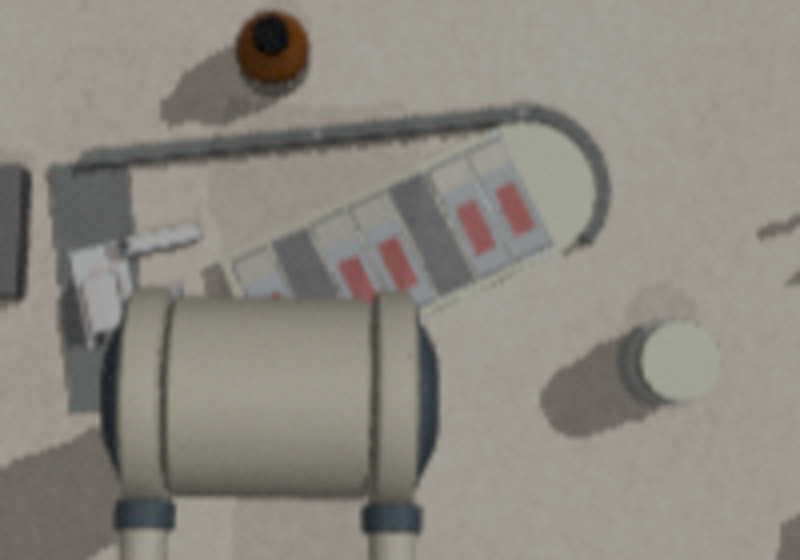

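```bash
python3 -m jog '[{"jaw":1,"x":2.8,"y":-2.2,"z":0,"wx":0,"wy":0,"wz":1},{"jaw":1,"x":2.8,"y":-2.2,"z":0,"wx":0,"wy":0,"wz":1},{"jaw":1,"x":2.8,"y":-2.2,"z":0,"wx":0,"wy":0,"wz":1},{"jaw":1,"x":2.8,"y":-2.2,"z":0,"wx":0,"wy":0,"wz":1}]' | egrep 'pos|force|ori'
python3 - <<'E'
from h import *
snap("wrist","w9")
E
python3 look.py top7
```

```text
position: [495.1, 37.5, 5.8]
orientation: [-3.142, 0.0, 0.003]
wrist_force: [-1.1, 0.4, 0.2]
t 11.4 pos [495.5  37.9   5.9] ori [-3.141e+00 -1.000e-03  2.000e-03] F [-0.76 -0.2   0.67] g -0.005
```

View pics/w9.png

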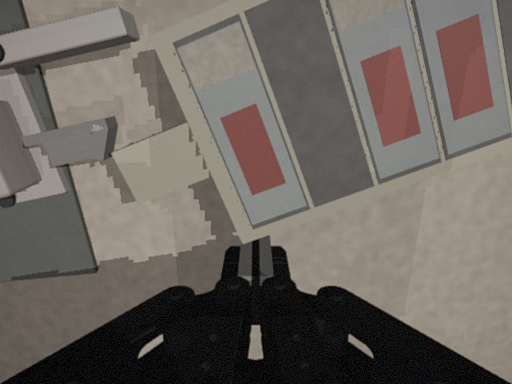

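View pics/top7c.png

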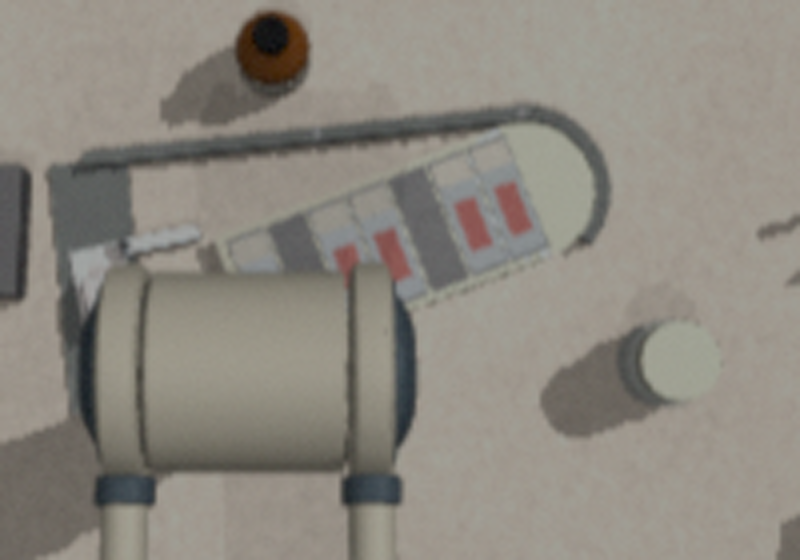

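```bash
for i in 1 2 3; do python3 -m jog '[{"jaw":1,"x":1.4,"y":-1.05,"z":0,"wx":0,"wy":0,"wz":0.5},{"jaw":1,"x":1.4,"y":-1.05,"z":0,"wx":0,"wy":0,"wz":0.5}]' | egrep 'pos|force'; done
```

```text
position: [497.6, 39.5, 5.8]
wrist_force: [-1.9, 0.1, 0.2]
position: [500.2, 41.4, 5.7]
wrist_force: [-2.2, -1.1, -0.3]
position: [503.1, 43.4, 5.7]
wrist_force: [-3.6, -2.2, 0.3]
```

```bash
for i in 1 2; do python3 -m jog '[{"jaw":1,"x":0.7,"y":0.3,"z":0,"wx":0,"wy":0,"wz":0.3},{"jaw":1,"x":0.7,"y":0.0,"z":0,"wx":0,"wy":0,"wz":0.3}]' | egrep 'pos|force'; done
python3 - <<'E'
from h import *
snap("wrist","w10")
E
python3 look.py top8
```

```text
position: [504.7, 43.5, 5.8]
wrist_force: [-1.8, 1.1, 0.1]
position: [506.1, 42.8, 5.9]
wrist_force: [-1.8, -0.3, -0.2]
t 12.33 pos [506.3  42.7   5.9] ori [ 3.141 -0.    -0.069] F [-1.61 -0.62  0.14] g 0.001
```

View pics/w10.png

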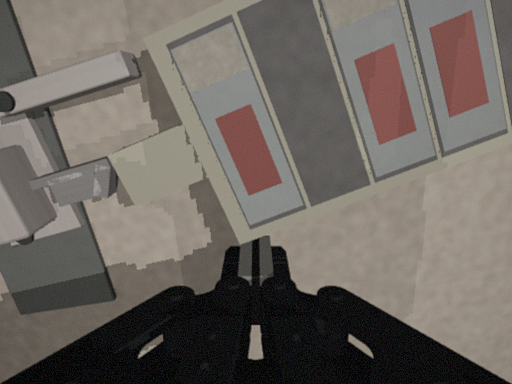

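View pics/top8c.png

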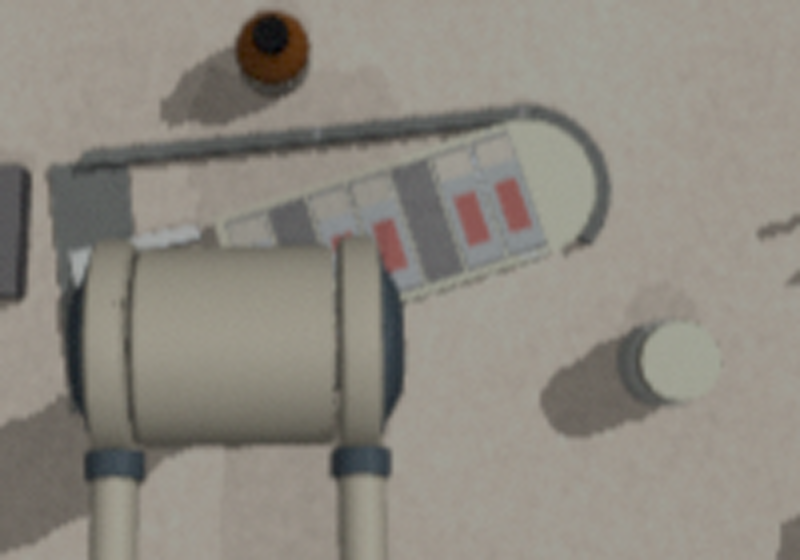

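```bash
for i in 1 2 3 4; do python3 -m jog '[{"jaw":1,"x":0.9,"y":-0.5,"z":0,"wx":0,"wy":0,"wz":0.3},{"jaw":1,"x":0.9,"y":-0.5,"z":0,"wx":0,"wy":0,"wz":0.3}]' | egrep 'pos|force'; done
```

```text
position: [508.1, 43.5, 6.0]
wrist_force: [-0.8, 1.0, 0.2]
position: [510.0, 44.5, 6.0]
wrist_force: [-1.4, 0.3, 0.4]
position: [511.8, 45.3, 5.9]
wrist_force: [-1.7, -0.8, 0.3]
position: [513.7, 46.1, 5.9]
wrist_force: [-0.9, 0.4, 0.2]
```

```bash
for i in 1 2; do python3 -m jog '[{"jaw":1,"x":0.9,"y":-0.5,"z":0,"wx":0,"wy":0,"wz":0.3},{"jaw":1,"x":0.9,"y":-0.5,"z":0,"wx":0,"wy":0,"wz":0.3}]' | egrep 'pos|force'; done
python3 - <<'E'
from h import *
snap("wrist","w11")
E
python3 look.py top9
```

```text
position: [515.6, 46.9, 5.9]
wrist_force: [-2.4, 0.6, 0.3]
position: [517.5, 47.7, 5.9]
wrist_force: [-0.9, 0.4, -0.5]
t 13.43 pos [517.7  47.7   5.9] ori [-3.142 -0.    -0.132] F [-1.64 -0.11  0.13] g 0.001
```

View pics/w11.png

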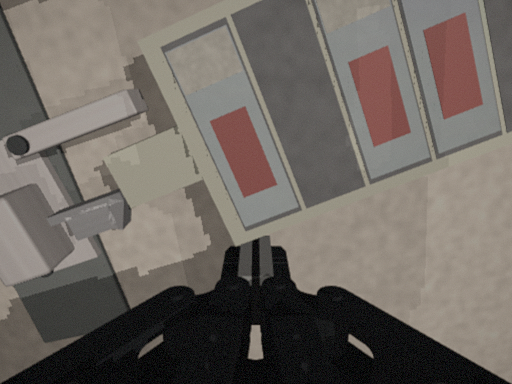

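View pics/top9c.png

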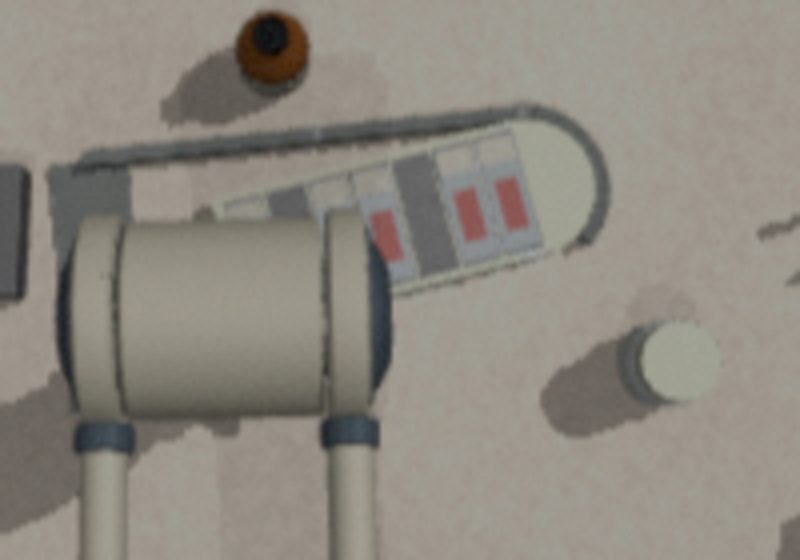

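```bash
for i in 1 2 3; do python3 -m jog '[{"jaw":1,"x":0.6,"y":-0.45,"z":0,"wx":0,"wy":0,"wz":0.2},{"jaw":1,"x":0.6,"y":-0.45,"z":0,"wx":0,"wy":0,"wz":0.2}]' | egrep 'pos|force'; done
```

```text
position: [518.7, 48.3, 5.9]
wrist_force: [-0.4, -0.5, 0.2]
position: [520.1, 49.1, 5.9]
wrist_force: [-1.3, 1.0, -0.3]
position: [521.4, 49.9, 5.9]
wrist_force: [-2.2, 0.5, -0.8]
```

```bash
for i in 1 2 3; do python3 -m jog '[{"jaw":1,"x":0.5,"y":-0.3,"z":0,"wx":0,"wy":0,"wz":0.1},{"jaw":1,"x":0.5,"y":-0.3,"z":0,"wx":0,"wy":0,"wz":0.1}]' | egrep 'pos|force'; done
python3 - <<'E'
from h import *
snap("wrist","w12")
E
```

```text
position: [522.5, 50.3, 5.8]
wrist_force: [-2.1, -0.4, -0.1]
position: [523.6, 50.7, 5.9]
wrist_force: [-1.4, -0.5, 0.3]
position: [524.8, 51.1, 6.0]
wrist_force: [-0.2, -0.2, -0.9]
```

View pics/w12.png

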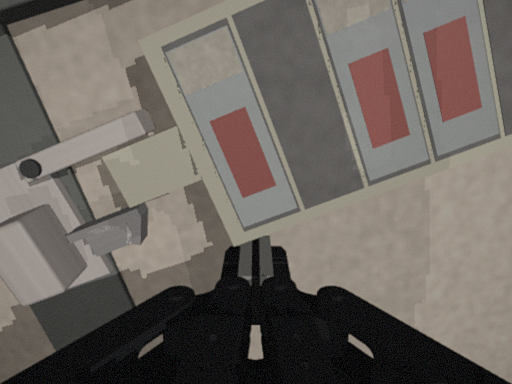

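```bash
for i in 1 2; do python3 -m jog '[{"jaw":1,"x":0.4,"y":-0.1,"z":0,"wx":0,"wy":0,"wz":0},{"jaw":1,"x":0.2,"y":0,"z":0,"wx":0,"wy":0,"wz":0}]' | egrep 'pos|force'; done
python3 - <<'E'
from h import *
a=cv2.imread("pics/w11.png")[60:260,40:220]
b=cv2.imread("pics/w12.png")[60:260,40:220]
cv2.imwrite("pics/cmp.png",cv2.resize(np.hstack([a,b]),None,fx=2.2,fy=2.2,interpolation=cv2.INTER_CUBIC))
E
```

```text
position: [525.4, 51.1, 5.9]
wrist_force: [-1.3, 0.5, 1.1]
position: [525.9, 51.1, 5.9]
wrist_force: [-1.8, 0.5, 0.2]
```

View pics/cmp.png

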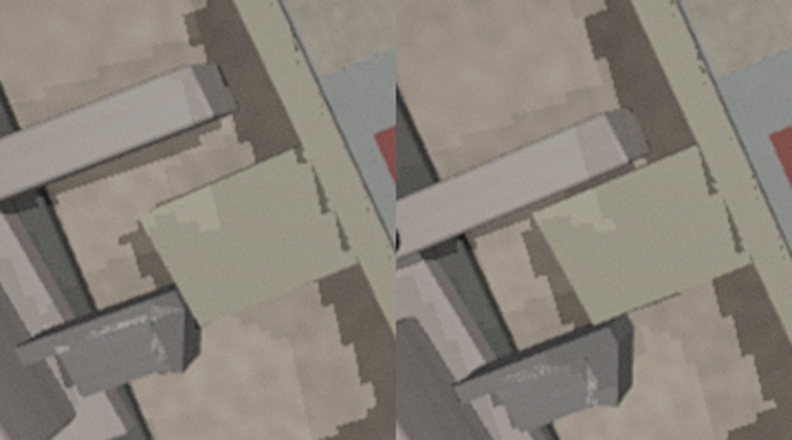

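```bash
for i in 1 2 3; do python3 -m jog '[{"jaw":1,"x":0.4,"y":0,"z":0,"wx":0,"wy":0,"wz":0},{"jaw":1,"x":0,"y":0,"z":0,"wx":0,"wy":0,"wz":0}]' | egrep 'pos|force'; done
python3 - <<'E'
from h import *
snap("wrist","w13")
b=cv2.imread("pics/w13.png")[60:260,40:260]
cv2.imwrite("pics/w13c.png",cv2.resize(b,None,fx=2.9,fy=2.9,interpolation=cv2.INTER_CUBIC))
E
```

```text
position: [526.2, 51.1, 5.9]
wrist_force: [-1.8, 0.6, -0.3]
position: [526.3, 51.0, 5.8]
wrist_force: [-2.5, 0.8, 0.5]
position: [526.5, 51.0, 5.7]
wrist_force: [-5.2, 0.9, 2.5]
```

View pics/w13c.png

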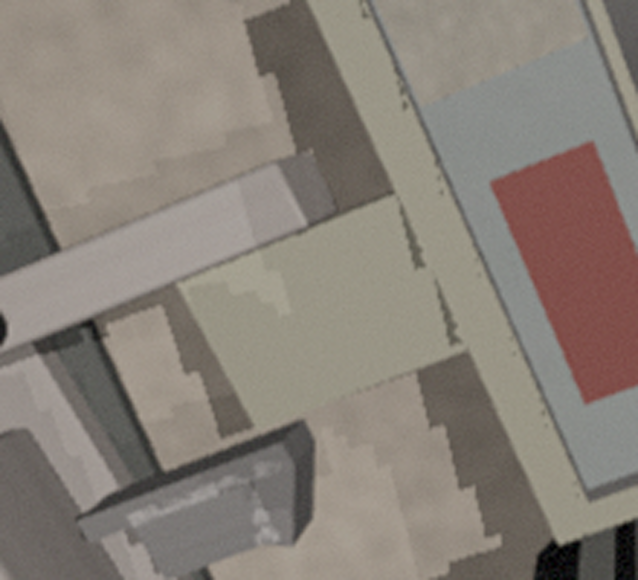

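```bash
python3 -m jog '[{"jaw":1,"x":-3,"y":0,"z":0,"wx":0,"wy":0,"wz":0},{"jaw":1,"x":-10,"y":0,"z":0,"wx":0,"wy":0,"wz":0},{"jaw":1,"x":-15,"y":0,"z":0,"wx":0,"wy":0,"wz":0},{"jaw":1,"x":-15,"y":0,"z":-15,"wx":0,"wy":0,"wz":0},{"jaw":1,"x":-10,"y":0,"z":-35,"wx":0,"wy":0,"wz":0},{"jaw":1,"x":-10,"y":0,"z":-38,"wx":0,"wy":0,"wz":0},{"jaw":1,"x":-20,"y":0,"z":-35,"wx":0,"wy":0,"wz":0},{"jaw":1,"x":-20,"y":0,"z":-35,"wx":0,"wy":0,"wz":0},{"jaw":1,"x":0,"y":0,"z":0,"wx":0,"wy":0,"wz":0},{"jaw":1,"x":0,"y":0,"z":0,"wx":0,"wy":0,"wz":0}]'
python3 look.py top10
python3 - <<'E'
from h import *
snap("wrist","w14")
E
```

```text
t: 16.25
position: [426.8, 67.8, 167.5]
orientation: [-3.14, -0.009, -0.162]
wrist_force: [-0.2, -0.3, -0.5]
gripper_width: -0.002
t 16.25 pos [426.8  67.8 167.5] ori [-3.14  -0.009 -0.162] F [-0.18 -0.27 -0.47] g -0.002
```

View pics/w14.png

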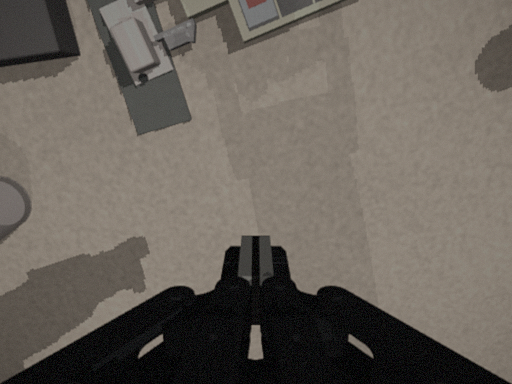

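View pics/top10c.png

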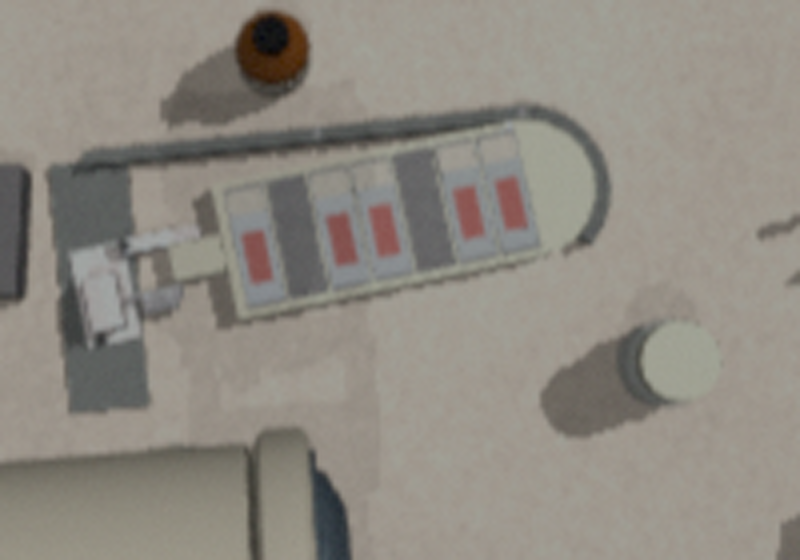

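Run:
```python
from h import *
out=[]
for n in ("top4","top10"):
    im=cv2.imread(f"pics/{n}.png"); out.append(cv2.resize(im[155:205,290:345],None,fx=7,fy=7,interpolation=cv2.INTER_CUBIC))
    g=im.astype(int).sum(2); print(n,[g[r,318:334].tolist() for r in (180,186)], g[160:172,310].tolist())
cv2.imwrite("pics/cup.png",np.hstack(out))
cm=manip.camera_model("top")
f=lambda a,z:ray(cm,(a[0]/4+180-.375,a[1]/4+135-.375),z)[:2]
c1=f((213,193),18);c2=f((241,321),18);t1=f((172,247),16);t2=f((178,279),16)
print(c1,c2,np.linalg.norm(c1-c2),t1,t2)
a=np.arctan2((c1-c2)[1],(c1-c2)[0]); s=f((515,130),18);d=c1-s;a2=np.arctan2(-d[0],d[1]);print(a,a2)
y=np.array([-np.sin(a2),np.cos(a2)]);print((c1+c2)/2-200*y)
```

```text
top4 [[471, 470, 471, 470, 474, 473, 472, 475, 468, 463, 422, 311, 283, 273, 372, 452], [466, 469, 472, 469, 471, 472, 470, 466, 470, 460, 336, 273, 256, 286, 383, 449]] [398, 345, 340, 348, 350, 416, 463, 468, 465, 469, 467, 469]
top10 [[465, 471, 463, 471, 469, 468, 466, 467, 466, 458, 402, 300, 271, 273, 370, 447], [469, 465, 466, 469, 470, 469, 470, 469, 464, 455, 335, 274, 262, 287, 375, 452]] [391, 342, 342, 345, 351, 416, 462, 465, 465, 466, 462, 461]
[620.40617485  76.35422998] [537.12941591  57.57040434] 85.36890935466516 [585.25682237 102.83411156] [564.40297359  98.70188575]
0.2218464791043144 0.20890904065858518
[ 620.24635219 -128.68923363]
```

View pics/cup.png

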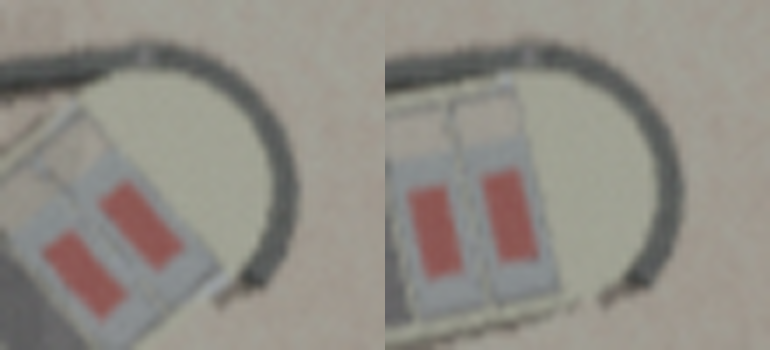

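Both pictures show the round end filling the cup the same way (wall edge near column 328, no gap). The tab lies between the stop and the catch, which is out again. The arm is clear, so I'm handing in.

Run:
```python
from h import *
st(); print(manip.hand_in())
```

```text
t 16.35 pos [425.6  67.5 163.4] ori [-3.142e+00 -1.000e-03 -1.630e-01] F [-0.15 -0.1  -0.9 ] g 0.001
the job is handed in; nothing more can be done
None
```

The tray is docked, and I handed the job in at about 16.4 s; no verdict was reported.

- **Seating:** I pushed the tray lengthwise by its tab end face. Sliding took about 2–3 N, and it stopped at a peak of about 8 N when the round end seated in the cup.
- **Swing:** I then pushed at the side corner near the tab end, following the arc about the round end. Passing the catch peaked at about 4 N. The force dropped as the catch snapped out, and the tab stopped dead on the stop at about 5–6 N.

**Last checks:**
- With the arm clear, the top view shows the round end filling the cup exactly as it did right after seating.
- The last close wrist view, taken just before backing off, shows the tab against the stop with the catch out behind it. The later top view agrees.
- In the area I viewed around the dock, the amber bottle, jar and slide box look unmoved.
- My rough position for the round end from the final top view differs by about 4 mm from the earlier wrist-camera figure. I put that down to hand-picked pixels, since the direct image comparison shows no gap. I did not resolve it further.

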